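# Slide the bare coasters out over the table's edge

## Robot

A 7-joint arm with a two-finger parallel gripper is mounted at the origin on a cart in front of the work surface, level with it; the furniture and walls round the work are solid. World frame = base frame: x ahead of the robot, y to its left, z up, the work surface at z = 0. Lengths are in m, angles in rad, forces in N, time in s.
With the tool pointing down it reaches from about 0.35 to 0.9 m from the base axis. Payload 19.9 kg.
Tool frame: the origin (TCP) lies between the finger pads; the fingertips stand 19 mm ahead of it and the grasp point (between the pads) is the TCP; z points along the fingers, y is the line along which they close (so a half turn about z gives the same grasp; the last joint's range is limited). The gripper opens to 94 mm and grips with 3 to 60 N. Pads are 16 mm wide; open, the fingers measure 119 mm over their backs; the gripper's body (75 mm by 177 mm) begins 78 mm behind the grasp point.
Start: joints at [1.234, 0.417, -0.01, 1.614, 0.005, 1.111, -0.053], TCP at [0.182, -0.598, 0.224] pointing down, gripper open.
Joint ranges: [-2.81, 2.81], [-0.39, 2.02], [-1.27, 1.25], [0.06, 2.57], [-1.19, 4.33], [0.19, 2], [-2.82, 2.82]. Speed limits (rad/s): [1.89, 1.89, 2.39, 2.39, 3.01, 3.01, 3.01].

## Interface

Orientations are given as a 3x3 rotation matrix whose columns are the frame's x, y, z axes.
In Python, from rig import robot gives the robot as it stands. Calls block until the motion is done:
- robot.move_ptp(position, orientation): joint-space move of the TCP to a pose.
- robot.move_linear(position, velocity=0.15, frame=None, threshold=None): straight line of the TCP; frame=None keeps the orientation; velocity is the mean speed in m/s. With threshold (N) it stops when the force on the tool has changed by that much, and returns True; else False.
- robot.goto_joints(angles): joint-space move.
- robot.gripper_to(opening): finger opening in m; the grip force is fixed at half the most; returns when the fingers have stopped.
- robot.pause(seconds).
- robot.ik(position, orientation): joint angles nearest the present ones, or None.
- robot.get_state(): the state.
- robot.grab_frame(name): name is "scene" or "top" or "wrist"; returns the picture (400x640x3 uint8, red, green, blue); there is no depth.
- robot.camera_info(name): a dict with "fx", "fy", "cx", "cy" (pixels), "dist" ([k1, k2, p1, p2, k3] as OpenCV has them; the pictures are not rectified), "rvec" (rotation vector, rad) and "tvec" (3), from world to camera coordinates, as OpenCV has them. Camera axes: x right, y down, z forward; pixel columns grow to the right and rows downward; lengths in m; the calibration is good to about 2 mm. A picture is of the moment at which its call begins: read the wrist's pose just before it. camera_info takes no time and is no camera call; for the wrist camera it gives the pose at the moment of the call.
A pose or a line that the arm cannot do raises robot.PlanningError and nothing moves.
- robot.sign_off(): hands the job in; it is judged then, once.
The state is a dict: "time": time; "qpos": joint angles; "joint_vel": joint speeds; "effort": joint torques, N m; "ee_pos": TCP position; "tool_rot": TCP orientation; "force": force on the tool from outside, world axes, zero at the start; "moment": the same for the moment, N m; "opening": finger opening in m; "grasp_force": force on a finger pad.
Only numpy, scipy, OpenCV 4.12 (cv2) and the standard library are available. Lean on these libraries where they do the work, as an engineer would, in place of code of your own. Each camera call takes 0.05 s, during which the arm holds its last target. There are 200 camera calls.

## Task

Someone wants to take the two free cork coasters, which are too thin to pick up off the flat table. Push each of them with the fingertips along the table top to the table's right-hand edge (as seen from the robot), until about a third of its width sticks out over the edge; keep them flat on the table, never lifting them or letting one fall, and do not lay one on the other. Leave the third coaster with the cup standing on it, and the other cup, which stands on the table, where they are.

Things in the scene. Friction and masses are not known exactly. Their poses are not given: they have to be found in the camera images.
- coaster_1: Round flat cork coaster, 92 mm across, 4 mm thick, about 20 g, with nothing on it (one of the two to push). Origin at the centre of its underside, z axis up; it slides easily on the table.
- coaster_2: Round flat cork coaster, 92 mm across, 4 mm thick, about 20 g, with nothing on it (the other one to push). Origin at the centre of its underside, z axis up; it slides easily on the table.
- coaster_3: Round flat cork coaster, 92 mm across, 4 mm thick, about 20 g, with the small cup standing on it (leave it alone). Origin at the centre of its underside, z axis up; it slides easily on the table.
- sake_cup: Small pale ceramic cup, 55 mm across, 42 mm high, standing loose on coaster_3. Origin at the centre of its underside, z up.
- brown_cup: Small reddish-brown cup, 52 mm across, 42 mm high, standing loose on the table itself, farther from the robot than the coasters. Origin at the centre of its underside, z up.
- table_edge (a point): A point on the right-hand edge of the table top, at the height of the top (z = 0). The edge is straight and runs along world x through this point, from x = 0.36 on; the table lies on its +y side, and beyond it (-y) there is a drop to the floor.
Not all that is in view belongs to the job. Leave any turquoise or yellow look-alike of the coaster_1 alone.

How it is judged:
By the outcome, as a careful person would: the job done as asked, in the order asked, and still so for the second after the job is handed in, with the robot touching nothing.
It also fails if it takes over 58 s, if anything falls off the work surface, if the arm or the gripper's body presses on something with over 40 N, if the wrist force passes 120 N, or if a joint passes its speed limit or range.

## Working session

There is one attempt and no reset: what is moved stays moved. The work goes in short steps, each a Python script; the robot and the scene stay as the last script left them, time stands still between calls to the robot, and variables do not carry over. Pictures are saved under pics/ and viewed, at most 10 in all, crops included, and the job is handed in when it is done.

```bash
mkdir -p pics
python3 - <<'E'
from rig import robot
import cv2
for n in("scene","top"):
    cv2.imwrite(f"pics/{n}0.png",robot.grab_frame(n)[:,:,::-1]); print(n,robot.camera_info(n))
print(robot.get_state())
E
ls
```

```text
scene {'fx': 513.240619118941, 'fy': 513.240619118941, 'cx': 315.1758782884464, 'cy': 192.76120414002736, 'dist': array([-0.00942726,  0.        ,  0.        ,  0.        ,  0.        ]), 'rvec': array([ 1.85581648, -1.09429486,  0.67168586]), 'tvec': array([-0.37703079,  0.29193356,  0.50258533])}
top {'fx': 372.7329995476773, 'fy': 372.7329995476773, 'cx': 318.1978077168911, 'cy': 201.7479676781402, 'dist': array([0.00799866, 0.        , 0.        , 0.        , 0.        ]), 'rvec': array([ 2.16010382, -2.20171472,  0.0737434 ]), 'tvec': array([-0.08886713,  0.65216263,  0.87540175])}
{'time': 0.1, 'qpos': array([ 1.23350169,  0.4179111 , -0.01029266,  1.61410364,  0.00467418,
        1.11068498, -0.05299219]), 'joint_vel': array([-0.00104787, -0.00141072,  0.00052483, -0.00153804,  0.00085807,
       -0.00026115, -0.00093914]), 'effort': array([ 1.85018922e-03, -8.52583194e+01,  6.40626457e-01, -4.26688349e+01,
       -4.87993949e-02,  1.64067198e-02, -6.00184512e-05]), 'ee_pos': array([ 0.18208896, -0.59756103,  0.2238942 ]), 'tool_rot': array([[ 9.56572304e-01,  2.91494913e-01, -3.78216904e-04],
       [ 2.91495151e-01, -9.56571768e-01,  1.01494412e-03],
       [-6.59405627e-05, -1.08111583e-03, -9.99999413e-01]]), 'force': array([1.02467751, 0.19940401, 0.11345877]), 'moment': array([-0.00033014,  0.000566  ,  0.01747968]), 'grasp_force': 0.0, 'opening': 0.09388131471957263}
pics
```

View pics/top0.png

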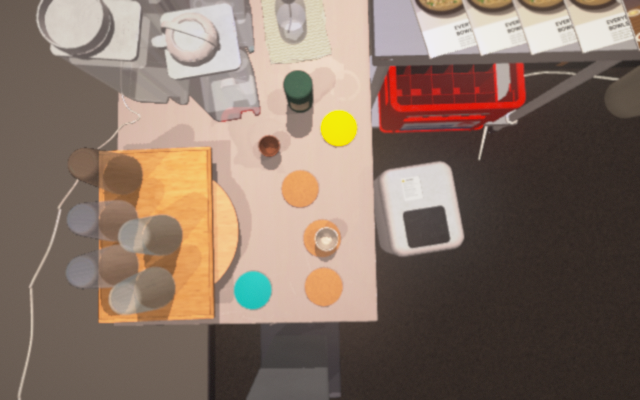

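View pics/scene0.png

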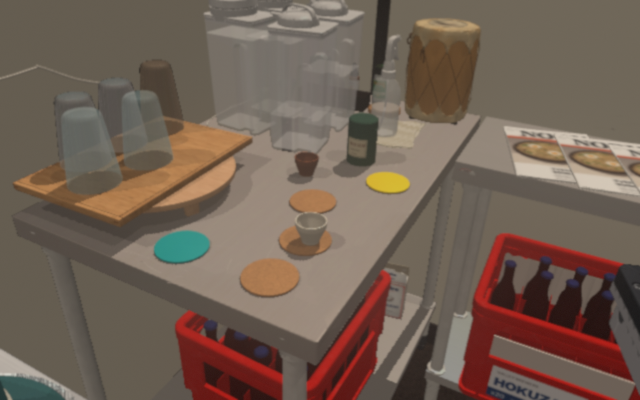

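The top view shows the free coasters at about (300,188) and (323,286), the one with the cup at (321,238), and the right table edge at column ~375. Yellow is at (339,128), turquoise at (253,290) and the brown cup at (269,146).

```bash
cat > h.py <<'E'
import numpy as np, cv2
from rig import robot
def to_world(uv,cam,z=0.0):
    c=robot.camera_info(cam); K=np.array([[c['fx'],0,c['cx']],[0,c['fy'],c['cy']],[0,0,1]])
    n=cv2.undistortPoints(np.array(uv,float).reshape(-1,1,2),K,c['dist']).reshape(-1,2)
    R=cv2.Rodrigues(c['rvec'])[0]; o=-R.T@c['tvec']
    d=np.c_[n,np.ones(len(n))]@R
    return o+d*((z-o[2])/d[:,2])[:,None]
def blobs(cam,img,lo=(5,100,120),hi=(18,210,255),roi=None):
    hsv=cv2.cvtColor(img,cv2.COLOR_RGB2HSV); m=cv2.inRange(hsv,lo,hi)
    if roi: k=np.zeros_like(m); k[roi[1]:roi[3],roi[0]:roi[2]]=255; m&=k
    for c in cv2.findContours(m,0,2)[0]:
        if cv2.contourArea(c)>200:
            w=to_world(c[:,0,:],cam,.004)[:,:2]
            (x,y),r=cv2.minEnclosingCircle(w.astype(np.float32))
            print(cam,'circle',round(x,4),round(y,4),'r',round(r,4),'mean of minmax',(w.min(0)+w.max(0))/2,'ext',np.ptp(w,axis=0))
E
python3 - <<'E'
from h import *
im=robot.grab_frame("top")
print([cv2.cvtColor(im,cv2.COLOR_RGB2HSV)[p] for p in((188,300),(286,323),(250,312),(210,340))])
blobs("top",im,roi=(245,160,372,315)); blobs("scene",robot.grab_frame("scene"),roi=(235,185,345,300))
g=im.sum(2).astype(float)
e=[]
for r in range(150,318,12):
    d=np.diff(g[r,360:385]); e.append((360.5+d.argmin(),r))
print(e); print(to_world(e,"top")[:,:2].round(4).tolist())
print('brown,yellow,teal,pale,jar',to_world([(269,148),(339,128),(253,290),(326,239),(299,92)],"top",.02).round(3).tolist())
E
```

```text
[array([ 14, 143, 235], dtype=uint8), array([ 14, 144, 232], dtype=uint8), array([ 14, 142, 227], dtype=uint8), array([ 12,  49, 223], dtype=uint8)]
top circle 0.4459 -0.1094 r 0.0461 mean of minmax [ 0.44582728 -0.11012585] ext [0.08872169 0.089955  ]
top circle 0.563 -0.1078 r 0.0458 mean of minmax [ 0.56286619 -0.1087698 ] ext [0.08809321 0.0884833 ]
top circle 0.6858 -0.0562 r 0.046 mean of minmax [ 0.6868149  -0.05680283] ext [0.08977312 0.08926276]
scene circle 0.4425 -0.1102 r 0.0462 mean of minmax [ 0.44258365 -0.11058148] ext [0.09166373 0.09042379]
scene circle 0.5511 -0.0836 r 0.0366 mean of minmax [ 0.55109347 -0.08041229] ext [0.06981563 0.03261584]
scene circle 0.6829 -0.0566 r 0.0466 mean of minmax [ 0.68252245 -0.05733284] ext [0.091556   0.09042557]
[(np.float64(371.5), 150), (np.float64(372.5), 162), (np.float64(372.5), 174), (np.float64(372.5), 186), (np.float64(373.5), 198), (np.float64(373.5), 210), (np.float64(374.5), 222), (np.float64(374.5), 234), (np.float64(374.5), 246), (np.float64(375.5), 258), (np.float64(375.5), 270), (np.float64(375.5), 282), (np.float64(376.5), 294), (np.float64(376.5), 306)]
[[0.7791, -0.2367], [0.7488, -0.2384], [0.7187, -0.2375], [0.6887, -0.2366], [0.6588, -0.2382], [0.629, -0.2373], [0.5994, -0.2389], [0.57, -0.238], [0.5407, -0.2371], [0.5115, -0.2387], [0.4825, -0.2378], [0.4536, -0.2369], [0.4249, -0.2384], [0.3963, -0.2376]]
brown,yellow,teal,pale,jar [[0.785, 0.017, 0.02], [0.831, -0.156, 0.02], [0.443, 0.058, 0.02], [0.56, -0.118, 0.02], [0.924, -0.059, 0.02]]
```

```bash
cat >> h.py <<'E'
YE=-0.238; YC=YE+0.046-0.0307        # target centre y
OFF=np.sqrt(.046**2-.025**2)+.008     # TCP to centre, fingers 50 mm apart
Z=0.0205
def best_R(p):
    o=[]
    for s in(1,-1):
        R=np.array([[0,s,0],[s,0,0],[0,0,-1.]]); q=robot.ik(p,R)
        if q is not None: o.append((np.abs(q-robot.get_state()['qpos']).max(),R,q))
    return min(o,key=lambda t:t[0])
def push(x,y0,y1):
    ys=y0+OFF+.018
    _,R,q=best_R([x,ys,.16]); print(q.round(2))
    robot.move_ptp([x,ys,.16],R)
    robot.move_linear([x,ys,.04],.15)
    if robot.move_linear([x,ys,Z],.04,threshold=8): print('touch',robot.get_state()['ee_pos'])
    robot.move_linear([x,y0+OFF+.004,Z],.06)
    robot.move_linear([x,y1+OFF,Z],.06)
    s=robot.get_state(); print('end',s['ee_pos'].round(4),s['force'].round(2),s['time'])
    robot.move_linear([x,y1+OFF+.012,Z],.04)
    robot.move_linear([x,y1+OFF+.012,.16],.2)
E
python3 - <<'E'
from h import *
robot.gripper_to(.05)
push(.4445,-.1098,YC+.004)
push(.685,-.0566,YC+.004)
robot.move_ptp([.55,.02,.3],best_R([.55,.02,.3])[1])
print(robot.get_state()['time'])
for n in("top","scene"):
    im=robot.grab_frame(n); cv2.imwrite(f"pics/{n}1.png",im[:,:,::-1])
    blobs(n,im,roi=(245,160,420,315) if n=="top" else (200,160,460,345))
E
```

```text
[ 0.63  0.24 -0.67  2.09  0.19  0.88 -0.15]
end [ 0.4445 -0.1719  0.0205] [ 0.05 -0.03  0.61] 7.2333
[ 0.39  0.68 -0.69  1.49  0.46  1.14 -0.38]
touch [0.6845329  0.007918   0.01939005]
end [ 0.685  -0.1719  0.0205] [ 0.56 -0.91  0.6 ] 14.4583
16.7917
top circle 0.4458 -0.2203 r 0.047 mean of minmax [ 0.4451574  -0.22036618] ext [0.09085293 0.09238394]
top circle 0.5629 -0.108 r 0.0458 mean of minmax [ 0.56288851 -0.10874151] ext [0.08804858 0.08842671]
top circle 0.6863 -0.2202 r 0.0473 mean of minmax [ 0.68617547 -0.21755993] ext [0.0897206  0.08917636]
scene circle 0.4426 -0.2207 r 0.0469 mean of minmax [ 0.44266321 -0.22048036] ext [0.09206541 0.09223632]
scene circle 0.5506 -0.0828 r 0.0364 mean of minmax [ 0.55063895 -0.08041229] ext [0.06890659 0.03261584]
scene circle 0.6828 -0.2197 r 0.0468 mean of minmax [ 0.68226444 -0.22002691] ext [0.09157155 0.0900193 ]
scene circle 0.6674 0.1614 r 0.0878 mean of minmax [0.66741489 0.16665668] ext [0.17039867 0.06972301]
```

View pics/scene1.png

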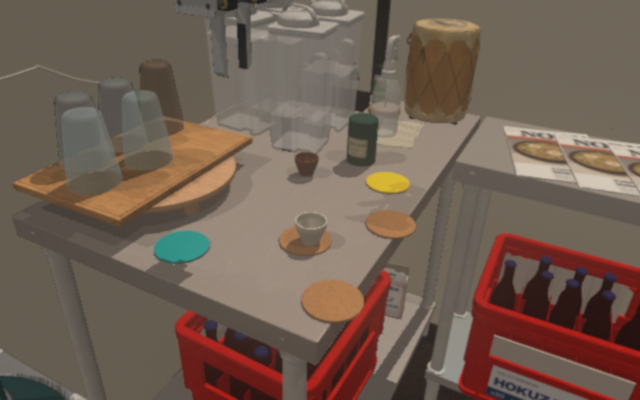

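View pics/top1.png

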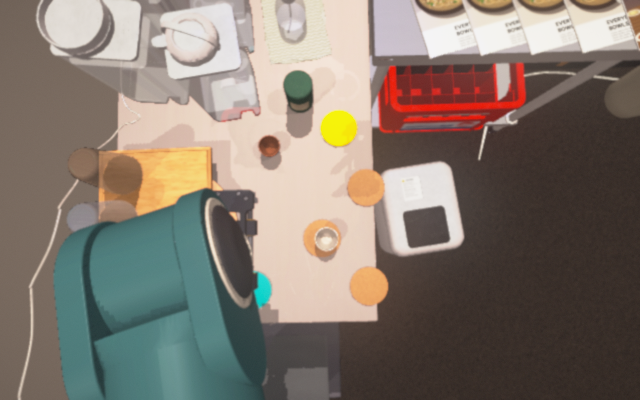

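Both free coasters lie flat over the edge, the near one at (368,286) and the far one at (366,187) in the top view. The cups, the third coaster and the look-alikes haven't moved. Overhang is about 28 mm, so I'll nudge each one 3 mm further.

Run:
```python
from h import *
push(.685,YC+.004,YC+.001)
push(.4445,YC+.004,YC+.001)
robot.move_ptp([.5,.02,.3],best_R([.5,.02,.3])[1])
print(robot.get_state()['time'])
for n in("top","scene"):
    im=robot.grab_frame(n); cv2.imwrite(f"pics/{n}2.png",im[:,:,::-1])
    blobs(n,im,roi=(245,160,420,315) if n=="top" else (200,160,460,345))
```

```text
[ 0.62  0.71 -0.7   1.44  0.48  1.16 -0.15]
touch [ 0.68452162 -0.15407808  0.01939334]
end [ 0.6849 -0.1757  0.0204] [-0.95  0.03  0.  ] 20.0583
[ 0.99  0.32 -0.84  2.03  0.3   0.92 -0.01]
end [ 0.4445 -0.1754  0.0205] [-0.59  0.76 -0.68] 24.55
26.7917
top circle 0.4459 -0.2245 r 0.0471 mean of minmax [ 0.44511545 -0.22509115] ext [0.09085037 0.09228204]
top circle 0.5629 -0.108 r 0.0458 mean of minmax [ 0.56286619 -0.1087698 ] ext [0.08809321 0.0884833 ]
top circle 0.6869 -0.2242 r 0.0467 mean of minmax [ 0.68610328 -0.22245485] ext [0.08976546 0.08909265]
scene circle 0.4422 -0.2248 r 0.047 mean of minmax [ 0.44255812 -0.22440941] ext [0.09122705 0.09188393]
scene circle 0.5511 -0.0835 r 0.0362 mean of minmax [ 0.55106012 -0.08041229] ext [0.06806426 0.03261584]
scene circle 0.6831 -0.2242 r 0.046 mean of minmax [ 0.68322362 -0.22412409] ext [0.09046273 0.09125962]
scene circle 0.6674 0.1614 r 0.0878 mean of minmax [0.66741489 0.16665668] ext [0.17039867 0.06972301]
```

View pics/scene2.png

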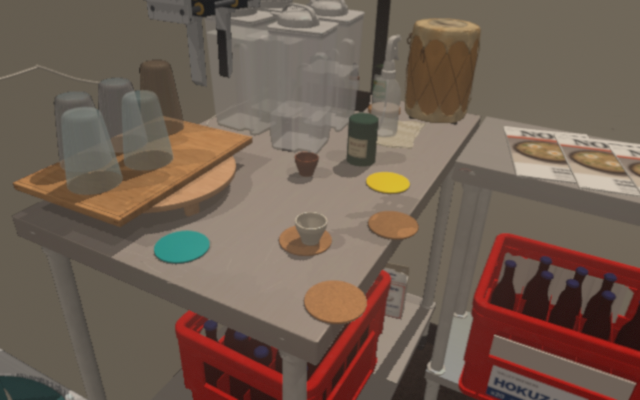

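Both coasters, at (335,301) and (392,225) in the scene view, lie flat with about a third over the edge. Nothing else has been disturbed.

```bash
python3 -c "
from rig import robot
print(robot.sign_off())"
```

```text
the job is handed in; nothing more can be done
None
```

I pushed both free coasters to the right-hand edge, where they lie flat with about a third of their width (31–33 mm of 92 mm) sticking out, left both cups and the third coaster in place, and handed the job in at about 27 s.

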